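# Dock the sample rack against the fence and end stop

### The job

Push the white tube rack along the bench into the loading corner: its long far side flat against the metal fence and its end against the metal stop block that stands at one end of the fence. Only push it by its foam block, keeping it flat on the bench; do not grip, lift or tip it, do not touch the tubes, leave the cup, bottle and tape where they stand, and let go clear of everything at the end.

Things in the scene. Friction and masses are not known exactly. Their poses are not given: they have to be found in the camera images.
- rack: White rigid foam tube rack, a loose block 90 (x) by 150 (y) by 50 mm high, 0.3 to 0.6 kg with its tubes, flat on the bench. Origin: centre of its underside; z up, y along its length; its -x face is the long side nearer the robot, its +x face goes against the fence. It starts with its centre 110 to 170 mm from the fence face, turned up to 0.4 rad from it.
- tubes: Seven capped sample tubes fixed in the rack, caps 16 mm across, in two rows 22 mm either side of the rack's centre line and within 64 mm of its middle along its length; they rise from the foam's top (50 mm) to 74 mm above the bench. Same origin and axes as the rack. Not to be touched.
- fence: Fixed straight aluminium bar on the far side of the bench, 540 mm long, 12 mm thick, 26 mm high. Origin: middle of its front face (the face towards the robot), at bench level; x points away from the robot, square to that face, y along the face, z up. The lane in front of it is at negative x.
- stop: Fixed aluminium end-stop block, 90 (x) by 24 (y) by 30 mm high, origin at the centre of its underside, axes parallel to the fence's. It touches the fence's front face, 220 mm from its middle, at the left (+y) or right (-y) end, varying. The rack's end goes against its inner face, 12 mm from the origin towards the fence's middle.
- cup: Closed round specimen cup with a white cap, 60 mm across, 62 mm high, loose, standing in front of the fence near its other end, 220 mm from its middle. Origin: centre of its underside. Leave it.
- tape: Loose roll of tape lying flat, 84 mm across, 24 mm high, on one side of the bench nearer the robot. Origin: centre of its underside. Leave it.
- bottle: Loose white bottle, 52 mm across, 110 mm high, on the other side of the bench from the tape. Origin: centre of its underside. Leave it.
Mind the look-alikes: they are no part of the job. Leave any pink or yellow look-alike of the rack alone. Several things have the shape of the stop; the one meant has the colours described above.

How it is judged:
By the outcome, as a careful person would: the job done as asked, in the order asked, and still so for the second after the job is handed in, with the robot touching nothing.
It also fails if it takes over 54 s, if anything falls off the work surface, if the arm or the gripper's body presses on something with over 40 N, if the wrist force passes 120 N, or if a joint passes its speed limit or range.

### The arm

A 7-joint arm with a two-finger parallel gripper is mounted at the origin on the work surface. World frame = base frame: x ahead of the robot, y to its left, z up, the work surface at z = 0. Lengths are in mm, angles in rad, forces in N, time in s.
With the tool pointing down it reaches from about 400 to 925 mm from the base axis. Payload 4.1 kg.
Tool frame: the origin (TCP) lies at the centre of the arm's flange, where the gripper is bolted on; the fingertips stand robot.tip_reach ahead of it and the grasp point (between the pads) lies 155 mm ahead of it (robot.tip_reach is the distance from the TCP to the fingertips, in mm); z points along the fingers, y is the line along which they close (so a half turn about z gives the same grasp; the last joint's range is limited). The gripper opens to 85 mm and grips with 20 to 120 N. Pads are 22 mm wide; open, the fingers measure 114 mm over their backs; the gripper's body (76 mm by 85 mm) begins 54 mm behind the grasp point. The pads swing forward as they close: fully open they stand 13 mm farther back than shut.
Start: joints at [1.007, 0.398, 0.045, 1.537, -0.019, 1.207, -0.051], TCP at [291.391, -581.041, 404.747] pointing down, gripper open.
Joint ranges: [-2.82, 2.82], [-0.49, 2.23], [-1.37, 1.46], [0, 2.46], [-1.36, 4.5], [0.23, 2], [-2.94, 2.94]. Speed limits (rad/s): [2.57, 2.57, 3.14, 3.14, 3.14, 3.14, 3.14].

### API

Orientations are given as a rotation vector (axis times angle).
In Python, from cell import robot gives the robot as it stands. The module is installed in compiled form; this text tells all that it offers.
- The arm moves only by the shell command python3 -m crank 'ROWS' [FORCE]. ROWS is JSON, a list of rows, each an object with "delta_pos": the shift along the tool's x, y, z in m, a list of three; "spin": the turn about the tool's z in rad; "hand": the closure, from 0 (fully open) to 1 (shut). A call has 1 to 20 rows; each row is the pose to reach, as a shift and turn from the pose commanded when the call began, along the tool's axes at that moment; what a row does not reach only later rows make up. A row lasts 1/12 s, in which the tool goes at most 41.7 mm and 7.16 degrees, less where a joint would pass 70% of its speed; a pose out of reach is approached as far as the arm can. A call with a gripper value outside its range is refused whole. The fingers move at their own pace and stop on an object; FORCE is the grip in N (left out, the last holds). Time passes only in rows, so rows that repeat a pose let the fingers close. It gives the time, the measured TCP pose, the force, the opening and the grip force at its end, in the units of the state.
- robot.state(): the state, without advancing time (a new reading comes with each control period).
- robot.read_camera(name): name is "scene" or "top" or "wrist"; returns a dict with "frame" (420x560x3 uint8, red, green, blue), "depth" (420x560 float32, mm along the optical axis (not along the pixel's ray), 0 where there is no reading), "intrinsics" (3x3 intrinsics, pixels), "cam_to_world" (4x4, takes a point from camera to world coordinates); the wrist camera has in their place "tool_from_camera" (4x4, takes a point from camera to tool coordinates, whose origin is the TCP and whose axes are the flange's). Camera axes: x right, y down, z forward; pixel columns grow to the right and rows downward; lengths in mm; the calibration is good to about 2 mm. A picture is of the moment at which its call begins: read the wrist's pose just before it.
- robot.job_done(): hands the job in; it is judged then, once.
The state is a dict: "time": time; "joints": joint angles; "joint_velocities": joint speeds; "tau": joint torques, N m; "ee_pos": TCP position; "orientation": TCP orientation; "force": force on the tool from outside, world axes, zero at the start; "wrist_torque": the same for the moment, N m; "grip_width": opening from 0.0 (shut) to 1.0 (fully open); "finger_force": force on a finger pad.
Only numpy, scipy, OpenCV 4.12 (cv2) and the standard library are available. Lean on these libraries where they do the work, as an engineer would, in place of code of your own. Each camera call takes 0.05 s, during which the arm holds its last target. There are 200 camera calls.

## Working session

There is one attempt and no reset: what is moved stays moved. The work goes in short steps, Python scripts to look and compute and a shell command to move; the robot and the scene stay as the last step left them, time stands still between calls to the robot, and variables do not carry over. Pictures are saved under pics/ and viewed, at most 10 in all, crops included, and the job is handed in when it is done.

```bash
mkdir -p pics; cat > h.py <<'E'
import numpy as np, cv2
from cell import robot
def cam(n):
    c=robot.read_camera(n); return c
def cloud(c,T=None):
    K=np.array(c["intrinsics"]);d=c["depth"];v,u=np.mgrid[:d.shape[0],:d.shape[1]]
    P=np.stack([(u-K[0,2])/K[0,0]*d,(v-K[1,2])/K[1,1]*d,d,np.ones_like(d)],-1)
    T=np.array(c["cam_to_world"]) if T is None else T
    W=(P@T.T)[...,:3]; W[d<=0]=np.nan; return W
E
python3 - <<'E'
from h import *
print(robot.state(), robot.tip_reach)
a=cam("top");b=cam("scene")
np.savez("s0.npz",f=a["frame"],d=a["depth"],W=cloud(a),fs=b["frame"],Ws=cloud(b))
cv2.imwrite("pics/top0.png",a["frame"][...,::-1]);cv2.imwrite("pics/scene0.png",b["frame"][...,::-1])
E
```

```text
{'time': 0.0, 'joints': array([ 1.00700793,  0.39922709,  0.04505381,  1.53790775, -0.01869911,
        1.20690619, -0.05074666]), 'joint_velocities': array([ 3.64718570e-05,  2.85979123e-04, -8.08053240e-05,  1.22084835e-03,
        2.44311537e-04, -1.41732843e-03,  4.81740577e-04]), 'tau': array([-3.20846743e-05, -4.75126362e+01,  1.36468023e+00, -2.54224116e+01,
        1.16656613e-02,  9.67089582e-03,  8.97619771e-06]), 'ee_pos': array([ 291.24694919, -580.76105737,  403.6285061 ]), 'orientation': array([-3.05524209e+00, -7.23160492e-01,  9.58985807e-04]), 'force': array([ 0.07175112,  0.21809994, -0.15204032]), 'wrist_torque': array([-0.00364671,  0.02583893, -0.03851026]), 'finger_force': 0.0, 'grip_width': 1.002087952584987} 173.4
```

View pics/top0.png

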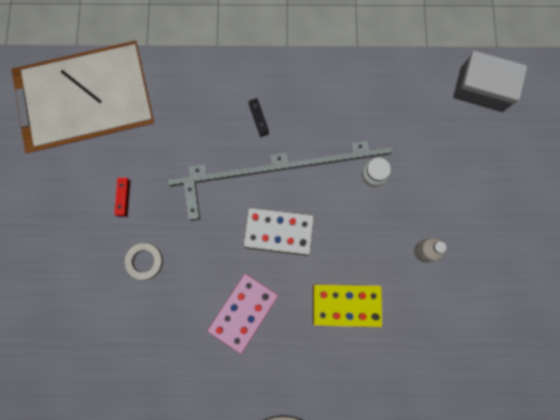

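View pics/scene0.png

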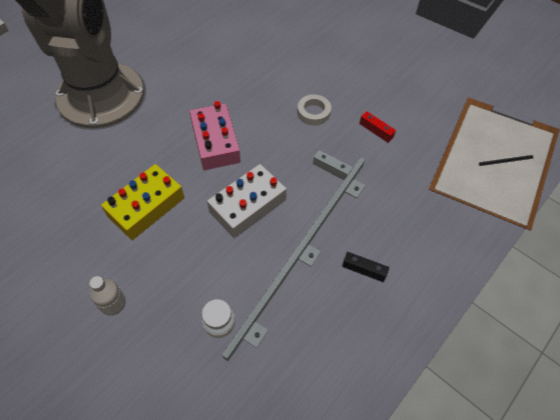

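The top view shows these possible mix-ups:
- **Racks:** white (279,231) is the target; pink (243,314) and yellow (348,306) are look-alikes.
- **Stops:** the metal block touching the fence's left end (192,198) is the target; red (122,197) and black (259,117) are look-alikes.
- **Leave alone:** cup (377,171), bottle (432,249), tape (143,262).

Next I'll measure the chosen ones and check a close crop.

```bash
python3 - <<'E'
from h import *
s=np.load("s0.npz");W=s["W"];f=s["f"].astype(int)
for n,(u,v) in dict(fL=(180,182),fR=(385,152),stop=(193,210),cup=(378,168),bot=(440,247),tape=(131,262),pink=(243,314),yel=(348,306),rack=(279,240),bench=(330,260)).items(): print(n,W[v,u].round())
# rack: bright, low-sat, height 35..60
z=W[...,2]
m=((z>40)&(z<85)); m[:,:235]=0;m[:,325:]=0;m[:200]=0;m[260:]=0
m2=m&(z<56)
r=cv2.minAreaRect(W[m2][:,:2].astype(np.float32)); print("rack",r, cv2.boxPoints(r).round())
# fence
m=(z>18)&(z<34);m[:145]=0;m[190:]=0;m[:,:165]=0;m[:,395:]=0; m[:,360:]&=(np.arange(420)<157)[:,None]
mf=m.copy(); mf[183:]=0
r=cv2.minAreaRect(W[mf][:,:2].astype(np.float32)); print("fence",r,cv2.boxPoints(r).round())
l=cv2.fitLine(W[mf][:,:2].astype(np.float32),cv2.DIST_HUBER,0,.01,.01).ravel();print(l)
ms=(z>20)&(z<40);ms[:190]=0;ms[225:]=0;ms[:,:180]=0;ms[:,205:]=0
r=cv2.minAreaRect(W[ms][:,:2].astype(np.float32)); print("stop",r,cv2.boxPoints(r).round())
c=f[140:270,160:400].astype(np.uint8)[...,::-1]
cv2.imwrite("pics/crop0.png",cv2.resize(c,None,fx=3,fy=3))
E
```

```text
fL [632. 242.  27.]
fR [ 710. -246.   20.]
stop [565. 209.  29.]
cup [ 658. -218.   61.]
bot [ 472. -332.  110.]
tape [445. 348.  22.]
pink [330.  88.  49.]
yel [ 348. -143.   50.]
rack [491.   9.  72.]
bench [ 452. -112.   -4.]
rack ((514.132080078125, 10.663475036621094), (149.9844207763672, 90.20064544677734), 83.18915557861328) [[460. -58.]
 [550. -69.]
 [568.  80.]
 [478.  90.]]
fence ((671.9811401367188, 5.609375), (16.694814682006836, 539.6483154296875), 8.756296157836914) [[ 623.  271.]
 [ 705. -262.]
 [ 721. -260.]
 [ 639.  274.]]
[ 1.5181273e-01 -9.8840928e-01  6.7294385e+02  2.7621362e+00]
stop ((579.4808349609375, 213.58116149902344), (70.51846313476562, 24.478025436401367), 8.734672546386719) [[543. 220.]
 [546. 196.]
 [616. 207.]
 [612. 231.]]
```

View pics/crop0.png

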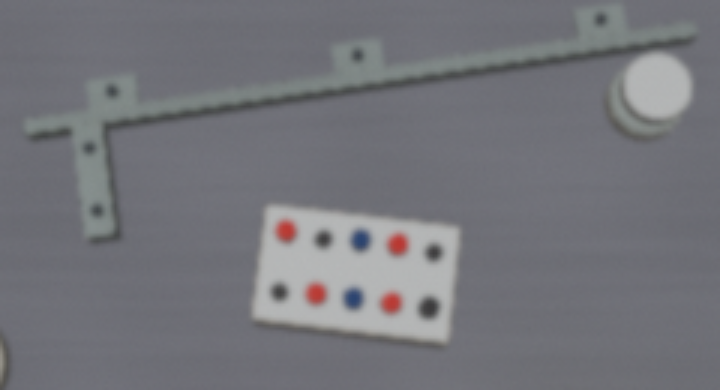

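The crop confirms the white rack (centre about (279,231)), with the grey metal stop touching the fence at its left (+y) end. The numbers agree: rack 150×90, fence 540 long, stop 24 wide with its top at 29. The rack centre is at (514,11) with yaw −0.12, the fence yaw is +0.153, and the goal centre is about (601,129). I'll push the −x face square and onto the fence, then push the −y end along to the stop.

```bash
cat >> h.py <<'E'
from scipy.spatial.transform import Rotation as R
def heading(s):
    m=R.from_rotvec(s["orientation"]).as_matrix(); return np.arctan2(m[1,0],m[0,0])
def to(x,y,z,h):
    s=robot.state();m=R.from_rotvec(s["orientation"]).as_matrix()
    d=m.T@(np.array([x,y,z])-s["ee_pos"]); sp=heading(s)-h
    print("t %.2f at"%s["time"],s["ee_pos"].round(1),"h %.3f"%heading(s),"-> delta m",(d/1000).round(4),"spin %.3f"%((sp+np.pi)%(2*np.pi)-np.pi),"F",s["force"].round(1))
# fence frame
A=.1526; F0=np.array([666.,4.7]); FX=np.array([np.cos(A),np.sin(A)]);FY=np.array([-FX[1],FX[0]])
def fw(x,y): return F0+x*FX+y*FY
E
python3 -c "
from h import *
to(433,20,404,-.119)"
python3 -m crank '[{"delta_pos":[0.396,-0.474,0],"spin":0.584,"hand":0.4},{"delta_pos":[0.396,-0.474,0],"spin":0.584,"hand":0.4},{"delta_pos":[0.396,-0.474,0],"spin":0.584,"hand":0.4},{"delta_pos":[0.396,-0.474,0],"spin":0.584,"hand":0.4},{"delta_pos":[0.396,-0.474,0],"spin":0.584,"hand":0.4},{"delta_pos":[0.396,-0.474,0],"spin":0.584,"hand":0.4},{"delta_pos":[0.396,-0.474,0],"spin":0.584,"hand":0.4},{"delta_pos":[0.396,-0.474,0],"spin":0.584,"hand":0.4},{"delta_pos":[0.396,-0.474,0],"spin":0.584,"hand":0.4},{"delta_pos":[0.396,-0.474,0],"spin":0.584,"hand":0.4},{"delta_pos":[0.396,-0.474,0],"spin":0.584,"hand":0.4},{"delta_pos":[0.396,-0.474,0],"spin":0.584,"hand":0.4},{"delta_pos":[0.396,-0.474,0],"spin":0.584,"hand":0.4},{"delta_pos":[0.396,-0.474,0],"spin":0.584,"hand":0.4},{"delta_pos":[0.396,-0.474,0],"spin":0.584,"hand":0.4},{"delta_pos":[0.396,-0.474,0],"spin":0.584,"hand":0.4},{"delta_pos":[0.396,-0.474,0],"spin":0.584,"hand":0.4},{"delta_pos":[0.396,-0.474,0],"spin":0.584,"hand":0.4},{"delta_pos":[0.396,-0.474,0],"spin":0.584,"hand":0.4},{"delta_pos":[0.396,-0.474,0],"spin":0.584,"hand":0.4}]'
python3 -c "
from h import *
to(433,20,190,-.119);print(robot.state()['grip_width'],robot.state()['joints'].round(2))"
```

```text
t 0.10 at [ 291.3 -580.8  403.8] h 0.465 -> delta m [ 0.396  -0.4735  0.0006] spin 0.584 F [-0.8  1.  -0.5]
time: 1.77
ee_pos: [432.6, 18.6, 404.5]
orientation: [3.135, -0.192, -0.001]
force: [-0.4, -0.2, -0.2]
grip_width: 0.598
finger_force: 0.0
t 1.77 at [432.6  18.6 404.5] h -0.122 -> delta m [ 0.0003 -0.0015  0.2145] spin -0.003 F [-0.4 -0.2 -0.2]
0.5977911430781505 [ 0.25  0.02 -0.39  2.01  0.01  1.12 -1.84]
```

```bash
python3 -m crank '[{"delta_pos":[0,0,0.04],"spin":0,"hand":0.4},{"delta_pos":[0,0,0.08],"spin":0,"hand":0.4},{"delta_pos":[0,0,0.12],"spin":0,"hand":0.4},{"delta_pos":[0,0,0.15],"spin":0,"hand":0.4},{"delta_pos":[0,0,0.18],"spin":0,"hand":0.4},{"delta_pos":[0,0,0.2],"spin":0,"hand":0.4},{"delta_pos":[0,0,0.214],"spin":0,"hand":0.4},{"delta_pos":[0,0,0.214],"spin":0,"hand":0.4},{"delta_pos":[0,0,0.214],"spin":0,"hand":0.4}]'
python3 - <<'E'
from h import *
b=cam("scene");cv2.imwrite("pics/s1.png",cv2.resize(b["frame"][70:290,120:400,::-1],None,fx=2.5,fy=2.5))
to(433,20,190,-.119)
E
```

```text
time: 2.52
ee_pos: [432.7, 19.3, 190.4]
orientation: [3.135, -0.19, -0.002]
force: [0.1, -0.3, 0.5]
grip_width: 0.601
finger_force: 0.0
t 2.57 at [433.2  19.6 191.2] h -0.121 -> delta m [-0.0003 -0.0004  0.0012] spin -0.002 F [ 0.4 -0.5  1. ]
```

View pics/s1.png

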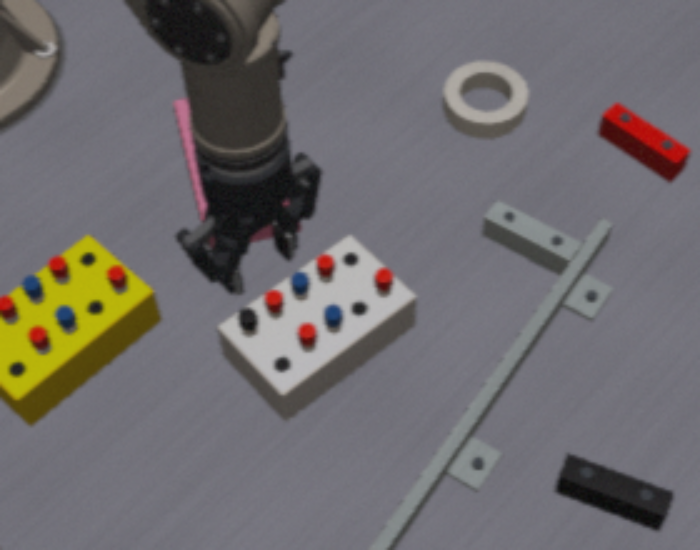

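The fingers stand centred behind the rack's near long face. I'll push and turn it square, stopping just short of the fence.

```bash
python3 -m crank '[{"delta_pos":[0.01,0,0],"spin":0,"hand":0.4},{"delta_pos":[0.019,0,0],"spin":0,"hand":0.4},{"delta_pos":[0.025,0,0],"spin":0,"hand":0.4},{"delta_pos":[0.030,0,0],"spin":0,"hand":0.4},{"delta_pos":[0.036,-0.001,0],"spin":-0.02,"hand":0.4},{"delta_pos":[0.042,-0.002,0],"spin":-0.04,"hand":0.4},{"delta_pos":[0.048,-0.003,0],"spin":-0.06,"hand":0.4},{"delta_pos":[0.054,-0.004,0],"spin":-0.08,"hand":0.4},{"delta_pos":[0.060,-0.005,0],"spin":-0.10,"hand":0.4},{"delta_pos":[0.066,-0.006,0],"spin":-0.12,"hand":0.4},{"delta_pos":[0.072,-0.007,0],"spin":-0.14,"hand":0.4},{"delta_pos":[0.078,-0.008,0],"spin":-0.16,"hand":0.4},{"delta_pos":[0.084,-0.009,0],"spin":-0.18,"hand":0.4},{"delta_pos":[0.090,-0.010,0],"spin":-0.20,"hand":0.4},{"delta_pos":[0.096,-0.011,0],"spin":-0.22,"hand":0.4},{"delta_pos":[0.102,-0.011,0],"spin":-0.24,"hand":0.4},{"delta_pos":[0.108,-0.012,0],"spin":-0.26,"hand":0.4},{"delta_pos":[0.113,-0.012,0],"spin":-0.273,"hand":0.4},{"delta_pos":[0.117,-0.012,0],"spin":-0.273,"hand":0.4},{"delta_pos":[0.117,-0.012,0],"spin":-0.273,"hand":0.4}]'
cat > look.py <<'E'
import sys
from h import *
to(550,17,190,A)
b=cam("scene");W=cloud(b);z=W[...,2];f=b["frame"].astype(int)
# white foam: bright, unsaturated, top surface
m=(z>42)&(z<56)&(f.min(-1)>125)&(np.ptp(f,axis=-1)<35)
d=W[...,:2]-F0; fx=d@FX; fy=d@FY; m&=(fx>-170)&(fx<20)&(fy>-175)&(fy<215)
p=np.stack([fx[m],fy[m]],1).astype(np.float32)
n,l,st,ce=cv2.connectedComponentsWithStats(cv2.morphologyEx(m.astype(np.uint8),cv2.MORPH_CLOSE,np.ones((9,9))))
k=1+st[1:,4].argmax(); m&=(l==k); p=np.stack([fx[m],fy[m]],1).astype(np.float32)
r=cv2.minAreaRect(p);print("rack in fence frame",np.round(r[0],1),np.round(r[1],1),round(r[2],2),cv2.boxPoints(r).round(1).tolist())
cv2.imwrite(f"pics/{sys.argv[1]}.png",cv2.resize(b["frame"][70:350,120:400,::-1],None,fx=2,fy=2))
E
python3 look.py s2
```

```text
time: 4.23
ee_pos: [551.6, 18.2, 190.9]
orientation: [-3.132, -0.241, -0.003]
force: [0.7, -0.9, -0.3]
grip_width: 0.602
finger_force: 0.0
t 4.23 at [551.6  18.2 190.9] h 0.154 -> delta m [-0.0018  0.0009  0.0009] spin 0.001 F [ 0.7 -0.9 -0.3]
rack in fence frame [-53.7  32.4] [ 90.5 149.9] 0.16 [[-99.19999694824219, 107.19999694824219], [-98.80000305175781, -42.70000076293945], [-8.199999809265137, -42.400001525878906], [-8.600000381469727, 107.5]]
```

View pics/s2.png

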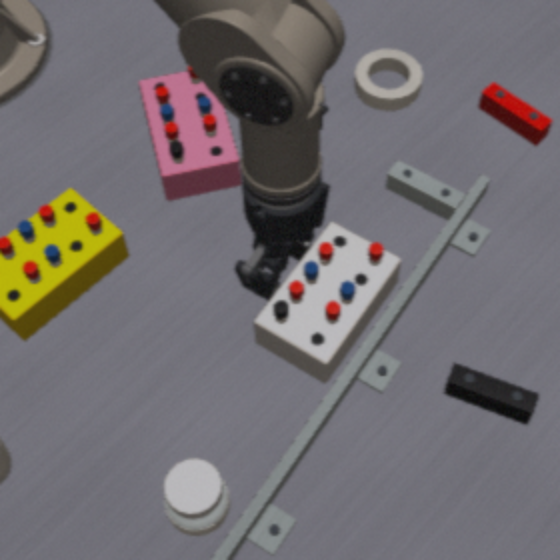

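The rack is square to the fence with an 8.5 mm gap (fence-frame centre (−54,32)). Next I'll back off, lift, and go round to its −y end.

```bash
python3 -m crank '[{"delta_pos":[-0.02,0,0],"spin":0,"hand":0.4},{"delta_pos":[-0.045,0,0],"spin":0,"hand":0.4},{"delta_pos":[-0.045,0,-0.04],"spin":0,"hand":0.4},{"delta_pos":[-0.045,0,-0.08],"spin":0,"hand":0.6},{"delta_pos":[-0.045,0.01,-0.12],"spin":-0.1,"hand":0.6},{"delta_pos":[-0.03,0.04,-0.12],"spin":-0.22,"hand":0.6},{"delta_pos":[-0.01,0.07,-0.12],"spin":-0.34,"hand":0.6},{"delta_pos":[0.02,0.1,-0.12],"spin":-0.46,"hand":0.6},{"delta_pos":[0.04,0.112,-0.12],"spin":-0.58,"hand":0.6},{"delta_pos":[0.057,0.112,-0.12],"spin":-0.7,"hand":0.6},{"delta_pos":[0.057,0.112,-0.12],"spin":-0.82,"hand":0.6},{"delta_pos":[0.057,0.112,-0.12],"spin":-0.94,"hand":0.6},{"delta_pos":[0.057,0.112,-0.12],"spin":-1.06,"hand":0.6},{"delta_pos":[0.057,0.112,-0.12],"spin":-1.18,"hand":0.6},{"delta_pos":[0.057,0.112,-0.12],"spin":-1.3,"hand":0.6},{"delta_pos":[0.057,0.112,-0.12],"spin":-1.42,"hand":0.6},{"delta_pos":[0.057,0.112,-0.12],"spin":-1.54,"hand":0.6},{"delta_pos":[0.057,0.112,-0.12],"spin":-1.57,"hand":0.6},{"delta_pos":[0.057,0.112,-0.12],"spin":-1.57,"hand":0.6},{"delta_pos":[0.057,0.112,-0.12],"spin":-1.57,"hand":0.6}]'
python3 -c "
from h import *
x,y=fw(-53.5,-80);to(x,y,190,A+np.pi/2);print(robot.state()['joints'].round(2))"
```

```text
time: 5.95
ee_pos: [624.0, -83.9, 310.8]
orientation: [2.046, 2.383, 0.0]
force: [-0.7, -0.3, 0.6]
grip_width: 0.398
finger_force: 0.0
t 5.95 at [624.  -83.9 310.8] h 1.723 -> delta m [0.0012 0.0014 0.1208] spin -0.001 F [-0.7 -0.3  0.6]
[ 0.59  0.53 -0.71  1.67  0.38  1.08 -0.09]
```

```bash
python3 -m crank '[{"delta_pos":[0,0.001,0.04],"spin":0,"hand":0.6},{"delta_pos":[0,0.001,0.08],"spin":0,"hand":0.6},{"delta_pos":[0,0.001,0.105],"spin":0,"hand":0.6},{"delta_pos":[0,0.001,0.12],"spin":0,"hand":0.6},{"delta_pos":[0,0.001,0.12],"spin":0,"hand":0.6},{"delta_pos":[0.01,0.001,0.12],"spin":0,"hand":0.6},{"delta_pos":[0.018,0.001,0.12],"spin":0,"hand":0.6},{"delta_pos":[0.025,0.001,0.12],"spin":0,"hand":0.6},{"delta_pos":[0.031,0.001,0.12],"spin":0,"hand":0.6},{"delta_pos":[0.038,0.001,0.12],"spin":0,"hand":0.6},{"delta_pos":[0.045,0.001,0.12],"spin":0,"hand":0.6},{"delta_pos":[0.052,0.001,0.12],"spin":0,"hand":0.6},{"delta_pos":[0.059,0.001,0.12],"spin":0,"hand":0.6},{"delta_pos":[0.066,0.001,0.12],"spin":0,"hand":0.6},{"delta_pos":[0.073,0.001,0.12],"spin":0,"hand":0.6},{"delta_pos":[0.08,0.001,0.12],"spin":0,"hand":0.6},{"delta_pos":[0.087,0.001,0.12],"spin":0,"hand":0.6},{"delta_pos":[0.093,0.001,0.12],"spin":0,"hand":0.6},{"delta_pos":[0.099,0.001,0.12],"spin":0,"hand":0.6},{"delta_pos":[0.099,0.001,0.12],"spin":0,"hand":0.6}]'
python3 look.py s3; python3 -c "
from h import *
x,y=fw(-53.5,46);to(x,y,190,A+np.pi/2)"
```

```text
time: 7.62
ee_pos: [609.4, 16.5, 190.6]
orientation: [-2.042, -2.386, -0.002]
force: [0.4, 1.1, 0.7]
grip_width: 0.401
finger_force: 0.0
t 7.62 at [609.4  16.5 190.6] h 1.726 -> delta m [ 0.0097 -0.0586  0.0006] spin 1.573 F [0.4 1.1 0.7]
rack in fence frame [-29.9 139.7] [ 71.3 133.2] 29.76 [[-93.9000015258789, 179.89999389648438], [-27.799999237060547, 64.19999694824219], [34.099998474121094, 99.5999984741211], [-32.099998474121094, 215.3000030517578]]
t 7.67 at [609.5  15.9 190.5] h 1.726 -> delta m [0.0264 0.0007 0.0006] spin 0.002 F [-0.1 -0.1  0. ]
```

View pics/s3.png

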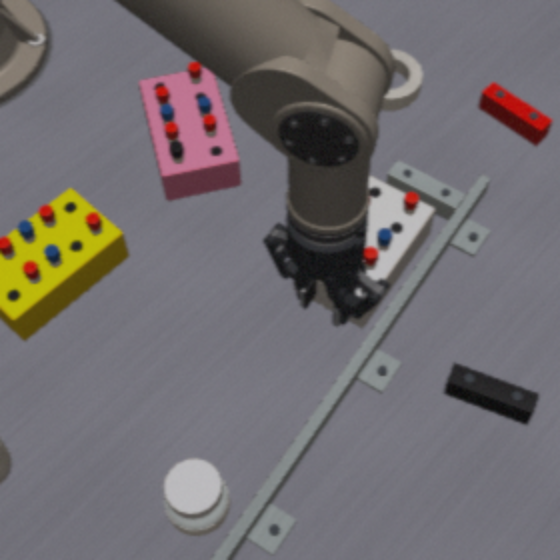

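The arm hides most of the rack, but it has slid along the fence, still parallel, and its far end is near the stop. I'll creep to contact and watch the force.

```bash
python3 -m crank '[{"delta_pos":[0.006,0,0],"spin":0,"hand":0.6},{"delta_pos":[0.012,0,0],"spin":0,"hand":0.6},{"delta_pos":[0.017,0,0],"spin":0,"hand":0.6},{"delta_pos":[0.021,0,0],"spin":0,"hand":0.6},{"delta_pos":[0.023,0,0],"spin":0,"hand":0.6},{"delta_pos":[0.025,0,0],"spin":0,"hand":0.6},{"delta_pos":[0.026,0,0],"spin":0,"hand":0.6},{"delta_pos":[0.026,0,0],"spin":0,"hand":0.6}]'
python3 -m crank '[{"delta_pos":[0.001,0,0],"spin":0,"hand":0.6},{"delta_pos":[0.001,0,0],"spin":0,"hand":0.6}]'
```

```text
time: 8.33
ee_pos: [605.8, 40.2, 190.7]
orientation: [-2.045, -2.385, -0.0]
force: [-0.3, -1.1, 0.5]
grip_width: 0.403
finger_force: 0.1
time: 8.5
ee_pos: [605.8, 40.8, 190.7]
orientation: [2.045, 2.384, -0.0]
force: [0.1, -1.4, 0.0]
grip_width: 0.398
finger_force: 0.5
```

```bash
for i in 1 2; do python3 -m crank '[{"delta_pos":[0.001,0,0],"spin":0,"hand":0.6},{"delta_pos":[0.0015,0,0],"spin":0,"hand":0.6},{"delta_pos":[0.0015,0,0],"spin":0,"hand":0.6}]' | grep -E "pos|^force"; done
```

```text
ee_pos: [605.6, 42.1, 190.7]
force: [0.5, -1.9, 1.0]
ee_pos: [605.6, 42.4, 190.7]
force: [0.5, -3.9, 0.5]
```

The rack is in contact with the stop, as predicted: TCP at fence y 46.5, and the force is rising. Now I'll go back round to the long side.

```bash
python3 -m crank '[{"delta_pos":[-0.02,0,0],"spin":0,"hand":0.6},{"delta_pos":[-0.045,0,0],"spin":0,"hand":0.6},{"delta_pos":[-0.045,0,-0.04],"spin":0,"hand":0.6},{"delta_pos":[-0.045,0,-0.08],"spin":0,"hand":0.6},{"delta_pos":[-0.045,-0.02,-0.12],"spin":0.1,"hand":0.4},{"delta_pos":[-0.04,-0.05,-0.12],"spin":0.22,"hand":0.4},{"delta_pos":[-0.02,-0.08,-0.12],"spin":0.34,"hand":0.4},{"delta_pos":[0.015,-0.082,-0.12],"spin":0.46,"hand":0.4},{"delta_pos":[0.05,-0.082,-0.12],"spin":0.58,"hand":0.4},{"delta_pos":[0.086,-0.082,-0.12],"spin":0.7,"hand":0.4},{"delta_pos":[0.086,-0.082,-0.12],"spin":0.82,"hand":0.4},{"delta_pos":[0.086,-0.082,-0.12],"spin":0.94,"hand":0.4},{"delta_pos":[0.086,-0.082,-0.12],"spin":1.06,"hand":0.4},{"delta_pos":[0.086,-0.082,-0.12],"spin":1.18,"hand":0.4},{"delta_pos":[0.086,-0.082,-0.12],"spin":1.3,"hand":0.4},{"delta_pos":[0.086,-0.082,-0.12],"spin":1.42,"hand":0.4},{"delta_pos":[0.086,-0.082,-0.12],"spin":1.54,"hand":0.4},{"delta_pos":[0.086,-0.082,-0.12],"spin":1.57,"hand":0.4},{"delta_pos":[0.086,-0.082,-0.12],"spin":1.57,"hand":0.4},{"delta_pos":[0.086,-0.082,-0.12],"spin":1.57,"hand":0.4}]'
python3 look.py s4; python3 -c "
from h import *
x,y=fw(-136,133);to(x,y,190,A)"
```

```text
time: 10.67
ee_pos: [510.8, 117.3, 310.7]
orientation: [-3.131, -0.245, -0.0]
force: [0.7, -1.0, -0.5]
grip_width: 0.602
finger_force: 0.0
t 10.67 at [510.8 117.3 310.7] h 0.156 -> delta m [0.0231 0.1052 0.1206] spin 0.003 F [ 0.7 -1.  -0.5]
rack in fence frame [-55.2 134.2] [ 89.9 149.8] 0.04 [[-100.30000305175781, 209.10000610351562], [-100.19999694824219, 59.20000076293945], [-10.199999809265137, 59.29999923706055], [-10.300000190734863, 209.10000610351562]]
t 10.72 at [510.9 117.1 310.7] h 0.156 -> delta m [0.0002 0.0017 0.1207] spin 0.003 F [-0.5  0.2  0.1]
```

View pics/s4.png

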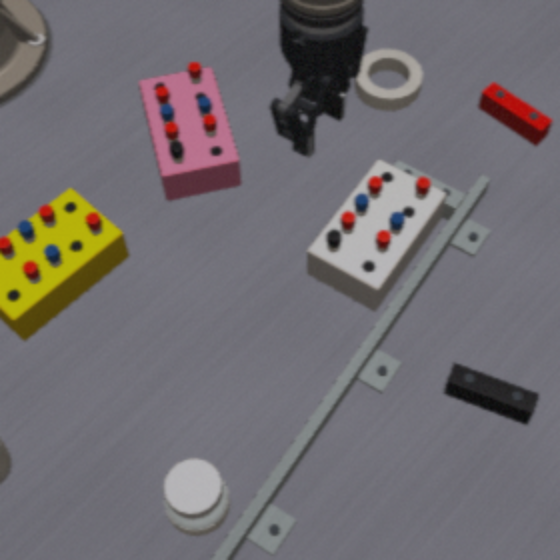

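The rack is square and at the stop, with a 10 mm gap left to the fence. I'll lower the tool and push it in.

```bash
python3 -m crank '[{"delta_pos":[0,0.001,0.04],"spin":0.003,"hand":0.4},{"delta_pos":[0,0.001,0.08],"spin":0.003,"hand":0.4},{"delta_pos":[0,0.001,0.105],"spin":0.003,"hand":0.4},{"delta_pos":[0,0.001,0.124],"spin":0.003,"hand":0.4},{"delta_pos":[0,0.001,0.124],"spin":0.003,"hand":0.4},{"delta_pos":[0.01,0.001,0.124],"spin":0.003,"hand":0.4},{"delta_pos":[0.018,0.001,0.124],"spin":0.003,"hand":0.4},{"delta_pos":[0.024,0.001,0.124],"spin":0.003,"hand":0.4},{"delta_pos":[0.029,0,0.124],"spin":0.003,"hand":0.4},{"delta_pos":[0.033,-0.001,0.124],"spin":0.003,"hand":0.4},{"delta_pos":[0.033,-0.001,0.124],"spin":0.003,"hand":0.4}]'
python3 -c "
from h import *
x,y=fw(-57,133);to(x,y,187,A)"
```

```text
time: 11.63
ee_pos: [544.7, 122.7, 187.4]
orientation: [-3.132, -0.236, -0.003]
force: [-0.8, 1.0, -0.3]
grip_width: 0.602
finger_force: 0.0
t 11.63 at [544.7 122.7 187.4] h 0.151 -> delta m [0.045  0.002  0.0005] spin -0.002 F [-0.8  1.  -0.3]
```

I got that target wrong: the TCP should finish at about −102 in fence x, so the rack is already at the fence. I'll creep by force.

```bash
for i in 1 2; do python3 -m crank '[{"delta_pos":[0.0005,0,0],"spin":0,"hand":0.4},{"delta_pos":[0.001,-0.0003,0],"spin":0,"hand":0.4},{"delta_pos":[0.001,-0.0003,0],"spin":0,"hand":0.4}]' | grep -E "pos|^force"; done
```

```text
ee_pos: [544.7, 123.1, 186.9]
force: [0.3, -0.9, -1.6]
ee_pos: [545.2, 123.2, 186.6]
force: [-1.3, -1.3, 1.1]
```

```bash
for i in 1 2 3; do python3 -m crank '[{"delta_pos":[0.0005,0,0],"spin":0,"hand":0.4},{"delta_pos":[0.001,0,0],"spin":0,"hand":0.4},{"delta_pos":[0.001,0,0],"spin":0,"hand":0.4}]' | grep -E "pos|^force"; python3 -c "
from h import *
s=robot.state();m=R.from_rotvec(s['orientation']).as_matrix();print((m.T@s['force'])[0].round(1))";done
```

```text
ee_pos: [546.2, 123.4, 186.5]
force: [-1.4, 0.2, 1.3]
-1.4
ee_pos: [547.5, 123.5, 186.5]
force: [-0.7, -0.5, -0.7]
-0.7
ee_pos: [547.8, 123.6, 186.5]
force: [-4.2, -2.3, 3.2]
-4.5
```

```bash
python3 -m crank '[{"delta_pos":[0.0005,0,0],"spin":0,"hand":0.4},{"delta_pos":[0.001,0,0],"spin":0,"hand":0.4},{"delta_pos":[0.001,0,0],"spin":0,"hand":0.4}]' | grep -E "pos|^force|orient"
python3 -m crank '[{"delta_pos":[-0.01,0,0],"spin":0,"hand":0.4},{"delta_pos":[-0.03,0,0],"spin":0,"hand":0.4},{"delta_pos":[-0.06,0,0],"spin":0,"hand":0.4},{"delta_pos":[-0.06,0,-0.04],"spin":0,"hand":0.4},{"delta_pos":[-0.06,0,-0.08],"spin":0,"hand":0.4},{"delta_pos":[-0.06,0,-0.12],"spin":0,"hand":0.4},{"delta_pos":[-0.06,0,-0.12],"spin":0,"hand":0.4}]'
python3 look.py s5
python3 - <<'E'
from h import *
b=cam("scene");cv2.imwrite("pics/s5c.png",cv2.resize(b["frame"][130:230,260:380,::-1],None,fx=5,fy=5,interpolation=cv2.INTER_CUBIC))
E
```

```text
ee_pos: [548.1, 123.7, 186.4]
orientation: [3.131, 0.237, -0.006]
force: [-6.0, -2.1, 4.7]
time: 13.72
ee_pos: [493.3, 116.7, 314.7]
orientation: [-3.13, -0.237, -0.028]
force: [1.1, 0.0, 0.5]
grip_width: 0.601
finger_force: 0.0
t 13.72 at [493.3 116.7 314.7] h 0.151 -> delta m [0.0388 0.1072 0.1253] spin -0.002 F [1.1 0.  0.5]
rack in fence frame [-42.3 134. ] [149.6  90.9] 89.6 [[-88.30000305175781, 59.5], [2.5999999046325684, 58.79999923706055], [3.700000047683716, 208.39999389648438], [-87.19999694824219, 209.10000610351562]]
```

View pics/s5c.png

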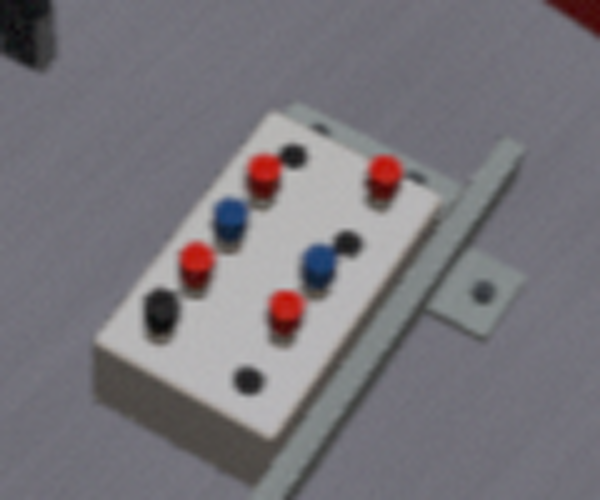

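The crop shows the rack's long side along the fence and its end at the stop, with no visible gap. I'll check both gaps from above with the wrist camera.

```bash
python3 -m crank '[{"delta_pos":[0,0,-0.04],"spin":0,"hand":0.4},{"delta_pos":[0,0,-0.08],"spin":0,"hand":0.4},{"delta_pos":[0.03,0,-0.1],"spin":0,"hand":0.4},{"delta_pos":[0.06,0,-0.1],"spin":0,"hand":0.4},{"delta_pos":[0.06,0,-0.1],"spin":0,"hand":0.4},{"delta_pos":[0.06,0,-0.1],"spin":0,"hand":0.4}]' >/dev/null
python3 - <<'E'
from h import *
s=robot.state();c=cam("wrist");print(np.array(c["tool_from_camera"]).round(2))
T=np.eye(4);T[:3,:3]=R.from_rotvec(s["orientation"]).as_matrix();T[:3,3]=s["ee_pos"]
W=cloud(c,T@np.array(c["tool_from_camera"]));np.savez("w.npz",W=W,f=c["frame"])
d=W[...,:2]-F0;fx=d@FX;fy=d@FY;z=W[...,2]
m=(z>44)&(z<56)&(fx>-110)&(fx<15)&(fy>40)&(fy<215)
top=np.stack([fx[m],fy[m]],1)
for y0 in range(60,210,20):
    k=(fy>y0)&(fy<y0+20);a=fx[k&m];b=fx[k&(z>18)&(z<34)&(fx>-30)&(fx<30)]
    print(y0,"rack far edge",np.nanmax(a).round(1) if a.size else 0,"fence",(b.min().round(1),b.max().round(1)) if b.size else 0)
for x0 in range(-85,-5,20):
    k=(fx>x0)&(fx<x0+20);a=fy[k&m];b=fy[k&(z>22)&(z<38)&(fy>190)&(fy<250)]
    print(x0,"end",a.max().round(1) if a.size else 0,"stop",(b.min().round(1),b.max().round(1)) if b.size else 0)
cv2.imwrite("pics/w.png",c["frame"][...,::-1])
E
```

```text
[[-0.   -0.95 -0.3  78.74]
 [ 1.   -0.   -0.    0.29]
 [-0.   -0.3   0.95 29.99]
 [ 0.    0.    0.    1.  ]]
60 rack far edge 1.6 fence (np.float64(3.6), np.float64(13.9))
80 rack far edge 1.7 fence (np.float64(3.7), np.float64(14.0))
100 rack far edge 1.7 fence (np.float64(3.7), np.float64(14.1))
120 rack far edge 1.8 fence (np.float64(3.8), np.float64(14.2))
140 rack far edge 1.9 fence (np.float64(3.9), np.float64(14.2))
160 rack far edge 2.0 fence (np.float64(3.9), np.float64(14.3))
180 rack far edge 2.0 fence (np.float64(4.0), np.float64(14.4))
200 rack far edge 2.0 fence (np.float64(-29.8), np.float64(14.5))
-85 end 206.7 stop (np.float64(210.5), np.float64(230.7))
-65 end 206.8 stop (np.float64(210.4), np.float64(230.9))
-45 end 206.9 stop (np.float64(210.3), np.float64(231.3))
-25 end 206.9 stop (np.float64(210.3), np.float64(230.8))
```

View pics/w.png

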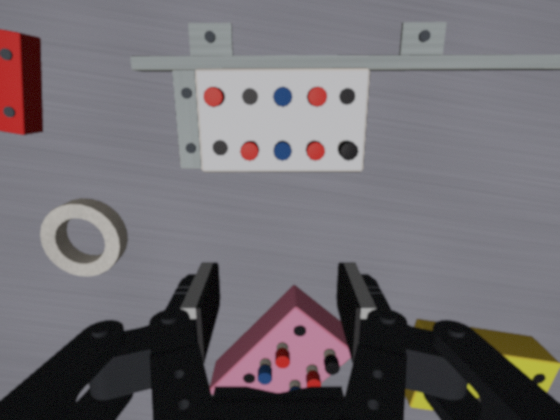

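Both gaps are closed. The wrist view shows the rack (197–368, 68–170) flush with the fence along its whole length. Taking 12 mm off the fence's back edge puts its face at 2.1, against a rack edge at about 1.8, with the same slope. The stop's inner face works out at 206.8, against a rack end at 206.9. The arm is clear, so I'm handing in.

```bash
python3 -c "
from h import *
print(robot.state()['time'],robot.job_done())"
```

```text
the job is handed in; nothing more can be done
14.3667 None
```

I pushed the white rack into the loading corner, long side flat against the fence and end against the stop (both gaps under about 1 mm as measured), and handed the job in at 14.4 s with the arm clear of everything; no verdict was returned.

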